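Try a threaded cap on the plug gauge and sort it

TASK

Take the hexagonal cap that lies on the round rubber mat, set it on the thread gauge and screw it on clockwise until it will go no further, without forcing it. Unscrew it again: if it went fully home, its rim flush on the gauge's shoulder, put it in the shallow wooden tray; if it stopped short, put it in the deep steel bin. Leave the other cap on its plywood offcut and do not disturb the tin, the spanner or the screwdriver.

Things in the scene. Friction and masses are not known exactly. Their poses are not given: they have to be found in the camera images.
- cap_1: One of two look-alike closed-end hexagonal steel caps, open end down: 46 mm across flats, 53 over corners, 34 tall, about 0.18 kg. Origin: centre of the open rim (underside); z up, x square to one of the six faces. Three thread lugs in its 35 mm bore, 4 mm above the rim. One of the two, outwardly the same, has hard burrs in its thread that stop it short; either may be on the mat.
- cap_2: One of two look-alike closed-end hexagonal steel caps, open end down: 46 mm across flats, 53 over corners, 34 tall, about 0.18 kg. Origin: centre of the open rim (underside); z up, x square to one of the six faces. Three thread lugs in its 35 mm bore, 4 mm above the rim. One of the two, outwardly the same, has hard burrs in its thread that stop it short; either may be on the mat.
- gauge: Steel thread gauge, fixed: round foot 100 mm wide, 14 thick; 52 mm wide pedestal, its flat top (the shoulder) 40 mm above the bench; on it an upright threaded stud with tapered nose, 24.5 mm tall, 32 over the threads (1 mm clearance all round in a cap's bore). Origin: centre of the foot's underside, z up. Right-hand three-start thread, oiled, lead 25.2 mm a turn (4 mm a radian).
- gauge_shoulder (a point): Centre of the shoulder, 40 mm above the bench, axes as the gauge's. A cap lowered unturned rests on the threads 6 to 14 mm above it, depending on yaw; with its x axis along the gauge's x (or 120 deg either way), 8 mm above. From there about 2.1 rad clockwise brings a sound cap home; a burred one stops dead after about 1 rad, rim 4 to 5 mm up.
- gauge_nose (a point): Top of the stud's nose, 64.5 mm above the bench. A cap has 1 mm of axial play, stays where it is left and lifts off once turned back to where it came to rest. It runs with under 0.1 N m; at either stop the torque climbs steeply, past 0.25 N m within 0.05 rad. Back off then: over 100 N of contact force cap to gauge, some 1 N m, is forcing.
- mat: Round black rubber mat, 100 mm diameter, 6 mm thick, fixed; origin at the centre of its underside. The cap to be tried stands on it, up to 20 mm off its centre.
- offcut: Rectangular plywood offcut, 100 by 80 mm, 6 mm thick, fixed; origin at the centre of its underside. The cap to be left alone stands on it.
- tray: Shallow open wooden tray for caps that go fully home, 130 by 130 mm, 30 mm high, 8 mm walls, inner floor 8 mm above the bench; fixed; origin at the centre of its underside. It may change places with the bin.
- bin: Deep open steel bin for caps that stop short, 130 by 130 mm, 60 mm high, 4 mm walls, inner floor 4 mm above the bench; fixed; origin at the centre of its underside.
- tin: Closed paint tin, 70 mm diameter, 80 mm tall, standing loose; origin at the centre of its underside. Leave alone.
- wrench: Steel spanner lying loose on the bench; origin at its underside. Leave alone.
- driver: Screwdriver lying loose on the bench; origin at its underside. Leave alone.
There are look-alikes about, which are no part of the job. What is shaped like the gauge but red or turquoise is not meant.

How it is judged:
By the outcome, as a careful person would: the job done as asked, in the order asked, and still so for the second after the job is handed in, with the robot touching nothing.
It also fails if it takes over 64 s, if anything falls off the work surface, if the arm or the gripper's body presses on something with over 40 N, if the wrist force passes 120 N, or if a joint passes its speed limit or range.

ROBOT

A 6-joint arm with a two-finger parallel gripper is mounted at the origin on the work surface. World frame = base frame: x ahead of the robot, y to its left, z up, the work surface at z = 0. Lengths are in m, angles in degrees, forces in N, time in s.
With the tool pointing down it reaches from about 0.35 to 0.875 m from the base axis. Payload 4.2 kg.
Tool frame: the origin (TCP) lies on the centre line of the jaws, within the pads' length; the fingertips stand 25 mm ahead of it and the grasp point (between the pads) lies 6 mm ahead of it; z points along the fingers, y is the line along which they close (so a half turn about z gives the same grasp; the last joint's range is limited). The gripper opens to 87 mm and grips with 3 to 60 N. Pads are 19 mm wide; open, the fingers measure 117 mm over their backs; the gripper's body (75 mm by 190 mm) begins 51 mm behind the grasp point.
Start: joints at [85.462, 22.042, 0.453, 0, -68.411, -14.817], TCP at [0.207, 0.59, 0.248] pointing down, gripper open.
Joint ranges: [-179.83, 179.83], [-69.29, 118.12], [-61.27, 80.66], [-181.25, 117.63], [-171.15, -9.14], [-177.46, 177.46]. Speed limits (degrees/s): [159.86, 159.86, 180, 180, 180, 180].

INTERFACE

Orientations are given as a 3x3 rotation matrix whose columns are the frame's x, y, z axes.
In Python, from station import r gives the robot as it stands.
- The arm moves only by the tool move_arm, never from a script. Its argument "series" is a list of rows, each an object with "grip": the opening, from 0 (shut) to 1 (fully open); "xyz": the shift along the tool's x, y, z in mm, a list of three; "angular": the turn, a rotation vector about the tool's x, y, z in rad, a list of three. A call has 1 to 10 rows; each row is the pose to reach, as a shift and turn from the pose commanded when the call began, along the tool's axes at that moment; what a row does not reach only later rows make up. A row lasts 1/10 s, in which the tool goes at most 50 mm and 8.59 degrees, less where a joint would pass 70% of its speed; a pose out of reach is approached as far as the arm can. A call with a gripper value outside its range is refused whole. The fingers move at their own pace and stop on an object; the grip force is fixed at half the most. Time passes only in rows, so rows that repeat a pose let the fingers close. It gives the time, the measured TCP pose, the force, the opening and the grip force at its end, in the units of the state.
- r.sense(): the state, without advancing time (a new reading comes with each control period).
- r.capture(name): name is "side" or "top"; returns a dict with "img" (480x640x3 uint8, red, green, blue), "camera_matrix" (3x3 intrinsics, pixels), "rvec" (rotation vector, rad) and "tvec" (3), from world to camera coordinates, as OpenCV has them. Camera axes: x right, y down, z forward; pixel columns grow to the right and rows downward; lengths in m; the calibration is good to about 2 mm. A picture is of the moment at which its call begins. There is no depth.
- r.finish_job(): hands the job in; it is judged then, once.
The state is a dict: "time_s": time; "joints": joint angles; "joint_velocities": joint speeds; "effort": joint torques, N m; "tcp_pos": TCP position; "ee_rot": TCP orientation; "wrist_force": force on the tool from outside, world axes, zero at the start; "moment": the same for the moment, N m; "gripper_width": opening from 0.0 (shut) to 1.0 (fully open); "gripper_force": force on a finger pad.
Only numpy, scipy, OpenCV 4.12 (cv2) and the standard library are available. Lean on these libraries where they do the work, as an engineer would, in place of code of your own. Each camera call takes 0.05 s, during which the arm holds its last target. There are 200 camera calls.

## Working session

There is one attempt and no reset: what is moved stays moved. The work goes in short steps, Python scripts to look and compute and a tool call to move; the robot and the scene stay as the last step left them, time stands still between calls to the robot, and variables do not carry over. Pictures are saved under pics/ and viewed, at most 10 in all, crops included, and the job is handed in when it is done.

Besides the shell and the picture viewer there is one more tool, called by a JSON object that holds its "op" and its "data", one argument or row to a line. move_arm: Moves the arm, as the interface text tells. Its arguments: {"type":"object","properties":{"series":{"type":"array"}},"required":["series"]}

```bash
mkdir -p pics; cat > h.py <<'E'
import numpy as np, cv2
from station import r
def cap(n):
    c=r.capture(n); c['R']=cv2.Rodrigues(np.array(c['rvec'],float))[0]; c['K']=np.array(c['camera_matrix']); c['t']=np.array(c['tvec'],float).ravel(); return c
def ray(c,u,v,z):
    d=c['R'].T@np.linalg.solve(c['K'],[u,v,1.]); o=-c['R'].T@c['t']; return o+d*(z-o[2])/d[2]
def proj(c,p):
    q=c['K']@(c['R']@np.array(p)+c['t']); return q[:2]/q[2]
def save(c,n,box=None,k=1):
    im=c['img'][:,:,::-1]
    if box: x0,y0,x1,y1=box; im=im[y0:y1,x0:x1]
    cv2.imwrite(f'pics/{n}.png',cv2.resize(im,None,fx=k,fy=k,interpolation=cv2.INTER_CUBIC))
E
python3 - <<'E'
from h import *
for n in('top','side'):
    c=cap(n); save(c,n+'0'); np.save(n+'0.npy',c,allow_pickle=True)
    print(n,-c['R'].T@c['t'],c['K'].tolist())
s=r.sense(); print(s['tcp_pos'],s['ee_rot'],s['wrist_force'],s['gripper_width'])
E
```

```text
top [0.30098122 0.00254764 1.35259323] [[580.055904621495, 0.0, 329.3723696473216], [0.0, 580.055904621495, 229.56762539860526], [0.0, 0.0, 1.0]]
side [ 0.31893489 -0.48548092  0.72675904] [[442.8631812622291, 0.0, 321.4224484881696], [0.0, 442.8631812622291, 228.0211723188725], [0.0, 0.0, 1.0]]
[0.20695374 0.58922992 0.24658421] [[ 9.43437006e-01 -3.31551357e-01 -5.59973779e-04]
 [-3.31551819e-01 -9.43435189e-01 -1.85331332e-03]
 [ 8.61695786e-05  1.93414470e-03 -9.99998126e-01]] [-0.42391674 -0.18857097  0.73785747] 1.0022976349577573
```

View pics/top0.png

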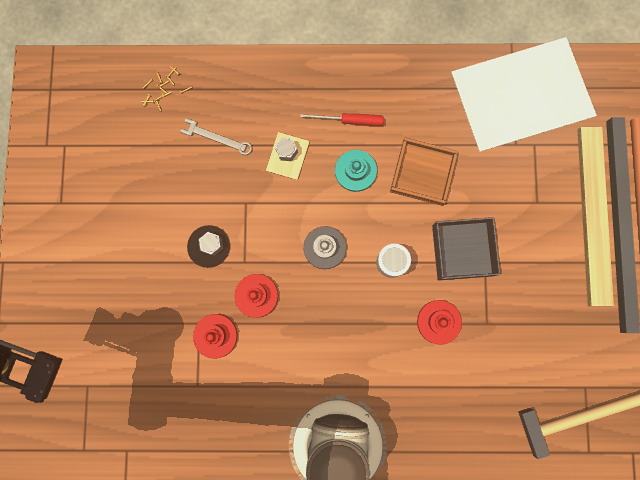

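View pics/side0.png

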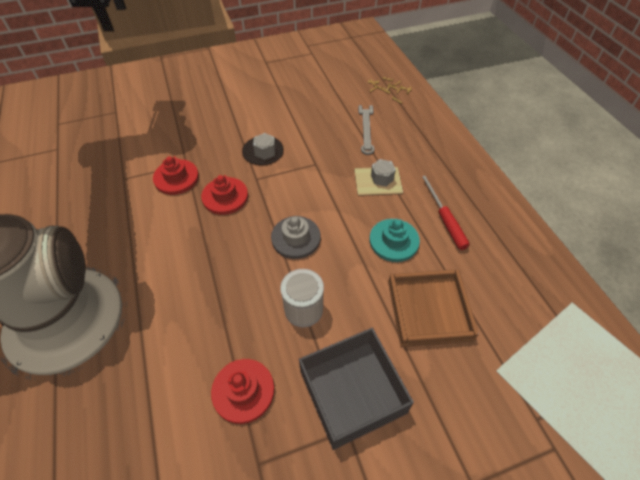

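The top view shows the steel-grey gauge at (325,247). Its look-alikes are red at (257,296), (215,336) and (440,322), and turquoise at (356,170). The cap on the black mat is at (209,243), and the other cap is on the plywood at (287,149). The tray is at (425,171), the bin at (466,249) and the tin at (394,260). The grey gauge is the one meant, because the red and turquoise ones are excluded. Next I'll measure and confirm with a crop.

```bash
python3 - <<'E'
from h import *
T=np.load('top0.npy',allow_pickle=True).item(); S=np.load('side0.npy',allow_pickle=True).item()
def blob(c,seed,f,rad):
    hsv=cv2.cvtColor(c['img'],cv2.COLOR_RGB2HSV); m=f(hsv).astype(np.uint8)
    k=np.zeros_like(m); cv2.circle(k,seed,rad,1,-1); m=m*k
    cs,_=cv2.findContours(m,cv2.RETR_EXTERNAL,cv2.CHAIN_APPROX_NONE); return max(cs,key=cv2.contourArea)
grey=lambda h:(h[...,1]<70)&(h[...,2]>110)
notwood=lambda h:(h[...,1]<95)
dark=lambda h:(h[...,2]<75)
for nm,s,f,rad,z in[('cap',(209,243),grey,20,.040),('foot',(325,247),notwood,32,.014)]:
    ct=blob(T,s,f,rad); P=np.array([ray(T,u,v,z) for u,v in ct[:,0]])[:,:2].astype(np.float32)
    (cx,cy),rr=cv2.minEnclosingCircle(P); print(nm,'area',cv2.contourArea(ct),'mec',cx,cy,rr,'ellipse',cv2.fitEllipse(P))
    if nm=='cap':
        h=cv2.convexHull(P*1000); ap=cv2.approxPolyDP(h,5,True)[:,0]; print(len(ap),ap)
        for a,b in zip(ap,np.roll(ap,-1,0)): print('edge ang',np.degrees(np.arctan2(*(b-a)[::-1]))%60,np.linalg.norm(b-a))
# side-view check of foot; dark mat
for nm,s,f,rad,z in[('foot',(296,237),notwood,32,.014)]:
    ct=blob(S,s,f,rad); P=np.array([ray(S,u,v,z) for u,v in ct[:,0]])[:,:2].astype(np.float32); print('side',nm,cv2.minEnclosingCircle(P))
for nm,uv,z in[('tray top centre',(425,171),.03),('bin',(466.5,249),.06),('tin',(394,260),.08),('mat',(208,246),.006)]: print(nm,ray(T,*uv,z))
for nm,uv,z in[('nose',(324.5,244.5),.0645)]: print(nm,ray(T,*uv,z))
a=cv2.resize(T['img'][205:285,170:250,::-1],None,fx=5,fy=5,interpolation=3); b=cv2.resize(T['img'][205:285,285:365,::-1],None,fx=5,fy=5,interpolation=3)
cv2.imwrite('pics/crop1.png',np.hstack([a,b]))
E
```

```text
cap area 337.0 mec 0.44994527101516724 0.293523907661438 0.026755856350064278 ellipse ((0.4498906433582306, 0.29338616132736206), (0.04766625165939331, 0.04851400479674339), 144.62869262695312)
6 [[474.37314 301.0157 ]
 [458.23904 318.85666]
 [432.992   313.47202]
 [423.85336 288.0698 ]
 [442.16824 268.02777]
 [467.45255 273.2957 ]]
edge ang 12.123917 24.054298
edge ang 12.039566 25.814869
edge ang 10.213425 26.996067
edge ang 12.421818 27.149908
edge ang 11.769051 25.82725
edge ang 15.982056 28.570843
foot area 1355.0 mec 0.4425185024738312 0.03012949228286743 0.04948941245675087 ellipse ((0.4424218535423279, 0.030219750478863716), (0.09630414843559265, 0.09700736403465271), 94.46715545654297)
side foot ((0.443535178899765, 0.024956239387392998), 0.05306050181388855)
tray top centre [ 0.61894755 -0.20372518  0.03      ]
bin [ 0.43340902 -0.28782657  0.06      ]
tin [ 0.40704834 -0.12385316  0.08      ]
mat [0.44581897 0.30305168 0.006     ]
nose [0.4429548  0.02918591 0.0645    ]
```

View pics/crop1.png

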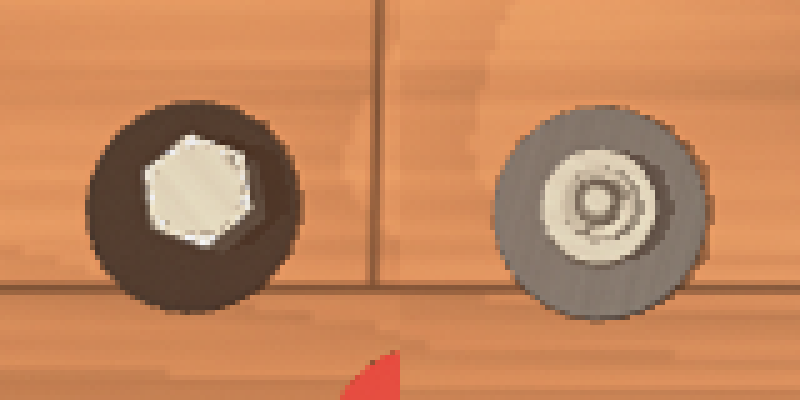

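The crop shows the bright hex cap on the black mat at about (209,243) px, slightly off the mat's centre. To its right is the steel-grey gauge with a bare stud at about (324,246) px. Both sizes check out: the foot's radius measures 49.5 mm and the hex's corner radius 26.8 mm. I'll move above the cap now.

{"op": "move_arm", "data": {
  "series": [
    {"grip": 0.75,"xyz": [40,25,10],"angular": [0,0,-0.1]},
    {"grip": 0.75,"xyz": [80,49,30],"angular": [0,0,-0.2]},
    {"grip": 0.75,"xyz": [120,73,50],"angular": [0,0,-0.3]},
    {"grip": 0.75,"xyz": [160,97,70],"angular": [0,0,-0.4]},
    {"grip": 0.75,"xyz": [200,121,90],"angular": [0,0,-0.5]},
    {"grip": 0.75,"xyz": [240,146,110],"angular": [0,0,-0.548]},
    {"grip": 0.75,"xyz": [285,173,120],"angular": [0,0,-0.548]},
    {"grip": 0.75,"xyz": [327,199,128],"angular": [0,0,-0.548]},
    {"grip": 0.75,"xyz": [327,199,128],"angular": [0,0,-0.548]},
    {"grip": 0.75,"xyz": [327,199,128],"angular": [0,0,-0.548]}
  ]
}}

```text
time_s: 1.1
tcp_pos: [0.4502, 0.2919, 0.1188]
ee_rot: [[0.979, 0.205, -0.001], [0.205, -0.979, -0.001], [-0.001, 0.001, -1.0]]
wrist_force: [-0.6, 0.9, 0.6]
gripper_width: 0.753
gripper_force: 0.0
```

```bash
cat >> h.py <<'E'
def st(tgt=None):
    s=r.sense(); R=np.array(s['ee_rot']); p=np.array(s['tcp_pos'])
    print('t',round(s['time_s'],2),'p',(p*1e3).round(2),'Y',np.degrees(np.arctan2(R[1,1],R[0,1])).round(2),'zax',R[:,2].round(4),'F',np.round(s['wrist_force'],2),'M',np.round(s['moment'],3),'w',round(s['gripper_width'],3),'gf',np.round(s['gripper_force'],1),'j',np.round(s['joints'],1))
    if tgt is not None: print('tool shift mm',(R.T@(np.array(tgt)-p)*1e3).round(2))
E
python3 -c "
from h import *
st([.450,.2935,.034])"
```

```text
t 1.1 p [450.23 291.91 118.82] Y -78.15 zax [-0.0011 -0.0012 -1.    ] F [-0.63  0.85  0.6 ] M [-0.092 -0.054  0.028] w 0.753 gf 0.0 j [ 50.3  21.1 -21.8  -0.  -47.2  51.6]
tool shift mm [ 0.21 -1.68 84.82]
```

{"op": "move_arm", "data": {
  "series": [
    {"grip": 0.75,"xyz": [0,-1.5,40],"angular": [0,0,0]},
    {"grip": 0.75,"xyz": [0,-1.5,70],"angular": [0,0,0]},
    {"grip": 0.75,"xyz": [0,-1.5,84],"angular": [0,0,0]},
    {"grip": 0.75,"xyz": [0,-1.5,84],"angular": [0,0,0]},
    {"grip": 0.4,"xyz": [0,-1.5,84],"angular": [0,0,0]},
    {"grip": 0.4,"xyz": [0,-1.5,84],"angular": [0,0,0]},
    {"grip": 0.4,"xyz": [0,-1.5,84],"angular": [0,0,0]},
    {"grip": 0.4,"xyz": [0,-1.5,84],"angular": [0,0,0]},
    {"grip": 0.4,"xyz": [0,-1.5,84],"angular": [0,0,0]}
  ]
}}

```text
time_s: 2.0
tcp_pos: [0.4497, 0.2954, 0.0368]
ee_rot: [[0.978, 0.209, 0.001], [0.209, -0.978, 0.001], [0.001, -0.001, -1.0]]
wrist_force: [-1.3, -0.7, 6.1]
gripper_width: 0.525
gripper_force: 29.9
```

```bash
python3 -c "
from h import *
st([.450,.2935,.034])"
```

```text
t 2.0 p [449.68 295.37  36.76] Y -77.94 zax [ 0.0011  0.0011 -1.    ] F [-1.3  -0.68  6.11] M [-0.286  0.475  0.025] w 0.525 gf 29.9 j [ 50.6  28.  -26.    0.  -35.9  51.5]
tool shift mm [-0.08  1.9   2.76]
```

{"op": "move_arm", "data": {
  "series": [
    {"grip": 0.4,"xyz": [0,0,-30],"angular": [0,0,0]},
    {"grip": 0.4,"xyz": [0,0,-70],"angular": [0,0,0]},
    {"grip": 0.4,"xyz": [0,0,-90],"angular": [0,0,0]},
    {"grip": 0.4,"xyz": [0,0,-90],"angular": [0,0,0]},
    {"grip": 0.4,"xyz": [0,0,-90],"angular": [0,0,0]}
  ]
}}

```text
time_s: 2.5
tcp_pos: [0.4488, 0.2946, 0.1251]
ee_rot: [[0.978, 0.208, -0.001], [0.208, -0.978, 0.0], [-0.001, -0.0, -1.0]]
wrist_force: [0.0, 0.1, -2.6]
gripper_width: 0.527
gripper_force: 29.9
```

```bash
python3 -c "
from h import *
st([.4428,.0297,.125])
for n in('top','side'):
    c=cap(n); np.save(n+'1.npy',c,allow_pickle=True); save(c,n+'1')
    st()"
```

```text
t 2.5 p [448.76 294.61 125.08] Y -78.0 zax [-9.e-04  2.e-04 -1.e+00] F [ 0.03  0.13 -2.58] M [-0.096  0.021  0.003] w 0.527 gf 29.9 j [ 50.6  20.7 -21.4  -0.1 -48.   51.5]
tool shift mm [-6.0880e+01  2.5789e+02  3.0000e-02]
t 2.55 p [448.45 294.2  124.27] Y -78.0 zax [-0.0022 -0.0014 -1.    ] F [-0.62 -0.91 -2.15] M [-0.045  0.008 -0.062] w 0.528 gf 29.9 j [ 50.6  20.7 -21.4  -0.1 -48.   51.5]
t 2.6 p [448.41 294.08 123.87] Y -77.99 zax [-0.0027 -0.0022 -1.    ] F [-0.21 -0.65 -1.58] M [-0.083 -0.029 -0.003] w 0.531 gf 29.9 j [ 50.6  20.8 -21.4  -0.  -48.   51.5]
```

{"op": "move_arm", "data": {
  "series": [
    {"grip": 0.4,"xyz": [-10,43,0],"angular": [0,0,0]},
    {"grip": 0.4,"xyz": [-20,86,0],"angular": [0,0,0]},
    {"grip": 0.4,"xyz": [-31,129,0],"angular": [0,0,0]},
    {"grip": 0.4,"xyz": [-41,172,0],"angular": [0,0,0]},
    {"grip": 0.4,"xyz": [-51,215,0],"angular": [0,0,0]},
    {"grip": 0.4,"xyz": [-57,240,0],"angular": [0,0,0]},
    {"grip": 0.4,"xyz": [-61,258,0],"angular": [0,0,0]},
    {"grip": 0.4,"xyz": [-61,258,0],"angular": [0,0,0]},
    {"grip": 0.4,"xyz": [-61,258,0],"angular": [0,0,0]},
    {"grip": 0.4,"xyz": [-61,258,0],"angular": [0,0,0]}
  ]
}}

```text
time_s: 3.6
tcp_pos: [0.4435, 0.0305, 0.125]
ee_rot: [[0.978, 0.209, -0.001], [0.209, -0.978, -0.0], [-0.001, 0.0, -1.0]]
wrist_force: [1.1, 0.2, -2.3]
gripper_width: 0.525
gripper_force: 29.9
```

```bash
python3 -c "
from h import *
for n in('top','side'):
    st([.4428,.0297,.125]); c=cap(n); np.save(n+'2.npy',c,allow_pickle=True)
st([.4428,.0297,.125])
a=cap('side');save(a,'side2',(220,130,380,250),4)
"
```

```text
t 3.6 p [443.5   30.47 125.02] Y -77.92 zax [-9.e-04 -4.e-04 -1.e+00] F [ 1.1   0.25 -2.29] M [-0.013 -0.019  0.007] w 0.525 gf 29.9 j [ 25.   12.7 -33.7  -0.  -43.7  77.1]
tool shift mm [-0.85  0.61  0.02]
t 3.65 p [443.57  30.64 125.15] Y -77.89 zax [-6.e-04 -2.e-04 -1.e+00] F [-0.34  0.13 -2.49] M [-0.047 -0.079  0.071] w 0.528 gf 29.9 j [ 25.   12.7 -33.7  -0.  -43.7  77.1]
tool shift mm [-0.95  0.75  0.15]
t 3.7 p [443.56  30.68 125.26] Y -77.88 zax [-5.e-04 -1.e-04 -1.e+00] F [-0.62  0.36 -2.35] M [ 0.022 -0.02  -0.023] w 0.522 gf 29.9 j [ 25.   12.7 -33.7  -0.  -43.7  77.1]
tool shift mm [-0.95  0.8   0.26]
```

View pics/side2.png

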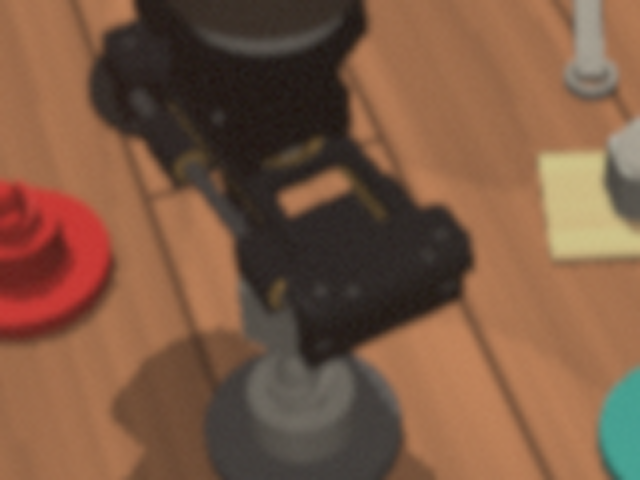

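The side view shows the cap held in the jaws, its lower part visible at about (288,208) px in the full frame, directly above the grey stud's nose. Next I'll lower it.

{"op": "move_arm", "data": {
  "series": [
    {"grip": 0.4,"xyz": [-0.9,0.7,10],"angular": [0,0,0]},
    {"grip": 0.4,"xyz": [-0.9,0.7,20],"angular": [0,0,0]},
    {"grip": 0.4,"xyz": [-0.9,0.7,28],"angular": [0,0,0]},
    {"grip": 0.4,"xyz": [-0.9,0.7,34],"angular": [0,0,0]},
    {"grip": 0.4,"xyz": [-0.9,0.7,36],"angular": [0,0,0]},
    {"grip": 0.4,"xyz": [-0.9,0.7,36],"angular": [0,0,0]}
  ]
}}

```text
time_s: 4.35
tcp_pos: [0.4427, 0.029, 0.0891]
ee_rot: [[0.978, 0.209, -0.001], [0.209, -0.978, -0.0], [-0.001, 0.0, -1.0]]
wrist_force: [-0.8, -0.1, -2.0]
gripper_width: 0.525
gripper_force: 29.9
```

```bash
python3 -c "
from h import *
st([.4428,.0297,.080])"
```

```text
t 4.35 p [442.69  29.01  89.13] Y -77.95 zax [-8.e-04 -4.e-04 -1.e+00] F [-0.82 -0.09 -2.05] M [-0.028 -0.014  0.061] w 0.525 gf 29.9 j [ 24.9  16.  -36.2   0.  -37.9  77.2]
tool shift mm [ 0.26 -0.66  9.13]
```

{"op": "move_arm", "data": {
  "series": [
    {"grip": 0.4,"xyz": [0,0,1.5],"angular": [0,0,0]},
    {"grip": 0.4,"xyz": [0,0,3],"angular": [0,0,0]},
    {"grip": 0.4,"xyz": [0,0,4],"angular": [0,0,0]},
    {"grip": 0.4,"xyz": [0,0,4],"angular": [0,0,0]}
  ]
}}

```text
time_s: 4.75
tcp_pos: [0.4428, 0.0291, 0.0856]
ee_rot: [[0.978, 0.209, 0.0], [0.209, -0.978, 0.0], [0.0, -0.0, -1.0]]
wrist_force: [-0.3, -1.1, -2.0]
gripper_width: 0.524
gripper_force: 29.9
```

{"op": "move_arm", "data": {
  "series": [
    {"grip": 0.4,"xyz": [0,0,1],"angular": [0,0,0]},
    {"grip": 0.4,"xyz": [0,0,2],"angular": [0,0,0]},
    {"grip": 0.4,"xyz": [0,0,2],"angular": [0,0,0]}
  ]
}}

```text
time_s: 5.05
tcp_pos: [0.443, 0.0291, 0.0839]
ee_rot: [[0.978, 0.209, 0.0], [0.209, -0.978, -0.0], [0.0, 0.0, -1.0]]
wrist_force: [-0.9, 0.1, 1.6]
gripper_width: 0.521
gripper_force: 29.9
```

{"op": "move_arm", "data": {
  "series": [
    {"grip": 0.4,"xyz": [0,0,0.5],"angular": [0,0,0]},
    {"grip": 0.4,"xyz": [0,0,0.5],"angular": [0,0,0]}
  ]
}}

```text
time_s: 5.25
tcp_pos: [0.4431, 0.0292, 0.0837]
ee_rot: [[0.978, 0.209, 0.001], [0.209, -0.978, 0.0], [0.001, 0.0, -1.0]]
wrist_force: [-1.3, -0.2, 6.6]
gripper_width: 0.53
gripper_force: 29.9
```

```bash
python3 -c "
from h import *
st()"
```

```text
t 5.25 p [443.14  29.15  83.65] Y -77.93 zax [ 8.e-04  0.e+00 -1.e+00] F [-1.28 -0.21  6.65] M [-0.087  0.481 -0.003] w 0.53 gf 29.9 j [ 24.9  16.5 -36.5   0.  -36.9  77.2]
```

Contact at about 13 mm above the shoulder. I'll start turning clockwise along the lead.

{"op": "move_arm", "data": {
  "series": [
    {"grip": 0.4,"xyz": [0,0,0.2],"angular": [0,0,0.1]},
    {"grip": 0.4,"xyz": [0,0,0.6],"angular": [0,0,0.2]},
    {"grip": 0.4,"xyz": [0,0,1.0],"angular": [0,0,0.3]},
    {"grip": 0.4,"xyz": [0,0,1.4],"angular": [0,0,0.4]},
    {"grip": 0.4,"xyz": [0,0,1.8],"angular": [0,0,0.5]}
  ]
}}

```text
time_s: 5.75
tcp_pos: [0.4455, 0.0298, 0.0827]
ee_rot: [[0.958, -0.288, 0.006], [-0.288, -0.958, 0.001], [0.005, -0.003, -1.0]]
wrist_force: [1.9, -0.2, 4.9]
gripper_width: 0.526
gripper_force: 29.9
```

```bash
python3 -c "
from h import *
st()"
```

```text
t 5.75 p [445.48  29.82  82.71] Y -106.74 zax [ 0.0061  0.0013 -1.    ] F [ 1.85 -0.24  4.9 ] M [-0.341 -0.595  0.031] w 0.526 gf 29.9 j [ 24.9  16.7 -36.5   0.1 -36.4  48.3]
```

{"op": "move_arm", "data": {
  "series": [
    {"grip": 0.4,"xyz": [0,0,0],"angular": [0,0,0]},
    {"grip": 0.4,"xyz": [0,0,0],"angular": [0,0,0]}
  ]
}}

```text
time_s: 5.95
tcp_pos: [0.4449, 0.0299, 0.0825]
ee_rot: [[0.959, -0.285, 0.005], [-0.285, -0.959, 0.002], [0.004, -0.003, -1.0]]
wrist_force: [0.4, 1.7, 6.1]
gripper_width: 0.527
gripper_force: 29.9
```

```bash
python3 -c "
from h import *
st()
c=cap('side'); save(c,'side3',(230,150,370,255),5); st()"
```

```text
t 5.95 p [444.89  29.94  82.51] Y -106.55 zax [ 0.0048  0.0015 -1.    ] F [0.4  1.73 6.05] M [ 0.258 -0.037 -0.033] w 0.527 gf 29.9 j [ 24.9  16.7 -36.5   0.1 -36.5  48.5]
t 6.0 p [444.86  29.93  82.5 ] Y -106.54 zax [ 0.0048  0.0015 -1.    ] F [0.41 1.5  5.8 ] M [ 0.258 -0.101  0.039] w 0.521 gf 29.9 j [ 24.9  16.7 -36.5   0.1 -36.5  48.5]
```

View pics/side3.png

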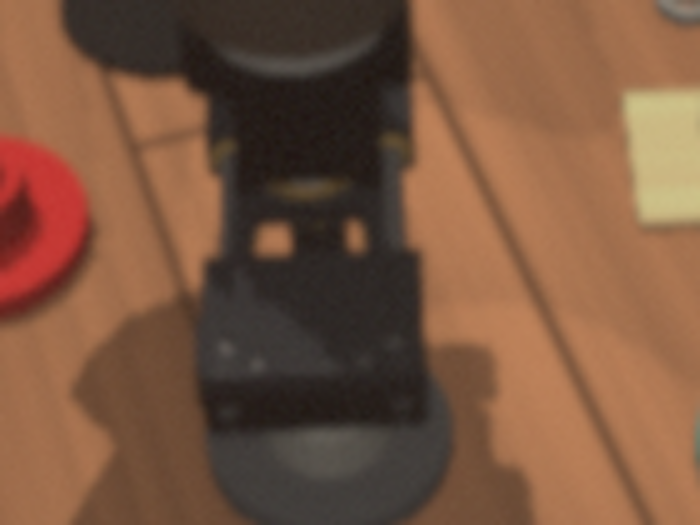

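The cap is on the stud, hidden behind the jaws, with the pedestal rim just below them at about (297,238) px. Forces are low, so I'll continue.

{"op": "move_arm", "data": {
  "series": [
    {"grip": 0.4,"xyz": [0,0,0.4],"angular": [0,0,0.1]},
    {"grip": 0.4,"xyz": [0,0,0.8],"angular": [0,0,0.2]},
    {"grip": 0.4,"xyz": [0,0,1.2],"angular": [0,0,0.3]},
    {"grip": 0.4,"xyz": [0,0,1.6],"angular": [0,0,0.4]},
    {"grip": 0.4,"xyz": [0,0,1.6],"angular": [0,0,0.4]}
  ]
}}

```text
time_s: 6.5
tcp_pos: [0.4448, 0.0299, 0.0808]
ee_rot: [[0.771, -0.637, 0.005], [-0.637, -0.771, 0.002], [0.003, -0.004, -1.0]]
wrist_force: [0.6, 2.3, 7.1]
gripper_width: 0.528
gripper_force: 29.9
```

```bash
python3 -c "
from h import *
st()"
```

```text
t 6.5 p [444.8   29.87  80.84] Y -129.54 zax [ 0.0045  0.0015 -1.    ] F [0.61 2.28 7.08] M [ 0.425  0.02  -0.079] w 0.528 gf 29.9 j [ 24.9  16.8 -36.6   0.1 -36.2  25.5]
```

{"op": "move_arm", "data": {
  "series": [
    {"grip": 0.4,"xyz": [0,0,0.4],"angular": [0,0,0.1]},
    {"grip": 0.4,"xyz": [0,0,0.8],"angular": [0,0,0.2]},
    {"grip": 0.4,"xyz": [0,0,1.2],"angular": [0,0,0.3]},
    {"grip": 0.4,"xyz": [0,0,1.6],"angular": [0,0,0.4]},
    {"grip": 0.4,"xyz": [0,0,2.0],"angular": [0,0,0.5]},
    {"grip": 0.4,"xyz": [0,0,2.4],"angular": [0,0,0.6]},
    {"grip": 0.4,"xyz": [0,0,2.8],"angular": [0,0,0.7]},
    {"grip": 0.4,"xyz": [0,0,3.2],"angular": [0,0,0.8]},
    {"grip": 0.4,"xyz": [0,0,3.2],"angular": [0,0,0.8]}
  ]
}}

```text
time_s: 7.4
tcp_pos: [0.4443, 0.0296, 0.0775]
ee_rot: [[0.08, -0.997, 0.003], [-0.997, -0.08, 0.001], [-0.001, -0.003, -1.0]]
wrist_force: [-0.1, 0.7, 6.5]
gripper_width: 0.531
gripper_force: 29.9
```

```bash
python3 -c "
from h import *
st()"
```

```text
t 7.4 p [444.28  29.6   77.52] Y -175.39 zax [ 0.0034  0.0011 -1.    ] F [-0.08  0.74  6.45] M [ 0.38   0.147 -0.14 ] w 0.531 gf 29.9 j [ 24.9  17.2 -36.9   0.  -35.8 -20.3]
```

{"op": "move_arm", "data": {
  "series": [
    {"grip": 0.4,"xyz": [0,0,0.4],"angular": [0,0,0.1]},
    {"grip": 0.4,"xyz": [0,0,0.8],"angular": [0,0,0.2]},
    {"grip": 0.4,"xyz": [0,0,1.2],"angular": [0,0,0.3]},
    {"grip": 0.4,"xyz": [0,0,1.2],"angular": [0,0,0.3]}
  ]
}}

```text
time_s: 7.8
tcp_pos: [0.4441, 0.0295, 0.0763]
ee_rot: [[-0.218, -0.976, 0.003], [-0.976, 0.218, 0.001], [-0.002, -0.003, -1.0]]
wrist_force: [-0.1, 0.7, 6.7]
gripper_width: 0.525
gripper_force: 29.9
```

```bash
python3 -c "
from h import *
st()"
```

```text
t 7.8 p [444.12  29.51  76.31] Y 167.42 zax [ 3.1e-03  9.0e-04 -1.0e+00] F [-0.09  0.7   6.75] M [ 0.383  0.136 -0.084] w 0.525 gf 29.9 j [ 24.9  17.3 -37.    0.  -35.6 -37.5]
```

{"op": "move_arm", "data": {
  "series": [
    {"grip": 0.4,"xyz": [0,0,0.2],"angular": [0,0,0.05]},
    {"grip": 0.4,"xyz": [0,0,0.2],"angular": [0,0,0.05]}
  ]
}}

```text
time_s: 8.0
tcp_pos: [0.4441, 0.0295, 0.0761]
ee_rot: [[-0.265, -0.964, 0.003], [-0.964, 0.265, 0.001], [-0.002, -0.003, -1.0]]
wrist_force: [-0.1, -0.8, 6.8]
gripper_width: 0.528
gripper_force: 29.9
```

```bash
python3 -c "
from h import *
st()"
```

```text
t 8.0 p [444.12  29.49  76.14] Y 164.62 zax [ 3.1e-03  8.0e-04 -1.0e+00] F [-0.13 -0.79  6.76] M [ 0.029  0.029 -0.092] w 0.528 gf 29.9 j [ 24.9  17.3 -37.    0.1 -35.5 -40.3]
```

{"op": "move_arm", "data": {
  "series": [
    {"grip": 0.4,"xyz": [0,0,0.2],"angular": [0,0,0.05]},
    {"grip": 0.4,"xyz": [0,0,0.4],"angular": [0,0,0.1]},
    {"grip": 0.4,"xyz": [0,0,0.4],"angular": [0,0,0.1]}
  ]
}}

```text
time_s: 8.3
tcp_pos: [0.4441, 0.0294, 0.0758]
ee_rot: [[-0.36, -0.933, 0.003], [-0.933, 0.36, 0.001], [-0.002, -0.003, -1.0]]
wrist_force: [-0.4, -1.0, 7.8]
gripper_width: 0.524
gripper_force: 29.9
```

```bash
python3 -c "
from h import *
st()"
```

```text
t 8.3 p [444.1   29.4   75.78] Y 158.89 zax [ 3.e-03  6.e-04 -1.e+00] F [-0.38 -1.03  7.78] M [-0.084  0.068 -0.107] w 0.524 gf 29.9 j [ 24.9  17.3 -37.    0.1 -35.5 -46. ]
```

{"op": "move_arm", "data": {
  "series": [
    {"grip": 0.4,"xyz": [0,0,0.2],"angular": [0,0,0.05]},
    {"grip": 0.4,"xyz": [0,0,0.4],"angular": [0,0,0.1]},
    {"grip": 0.4,"xyz": [0,0,0.4],"angular": [0,0,0.1]}
  ]
}}

```text
time_s: 8.6
tcp_pos: [0.4439, 0.0292, 0.0754]
ee_rot: [[-0.451, -0.892, 0.002], [-0.892, 0.451, 0.0], [-0.001, -0.002, -1.0]]
wrist_force: [-0.3, -0.8, 8.0]
gripper_width: 0.527
gripper_force: 29.9
```

```bash
python3 -c "
from h import *
st()"
```

```text
t 8.6 p [443.89  29.21  75.36] Y 153.16 zax [ 2.4e-03  3.0e-04 -1.0e+00] F [-0.31 -0.79  8.02] M [-0.152  0.078 -0.049] w 0.527 gf 29.9 j [ 24.8  17.4 -37.    0.1 -35.5 -51.7]
```

{"op": "move_arm", "data": {
  "series": [
    {"grip": 0.4,"xyz": [0,0,0.2],"angular": [0,0,0.05]},
    {"grip": 0.4,"xyz": [0,0,0.4],"angular": [0,0,0.1]},
    {"grip": 0.4,"xyz": [0,0,0.4],"angular": [0,0,0.1]}
  ]
}}

```text
time_s: 8.9
tcp_pos: [0.4439, 0.0293, 0.0749]
ee_rot: [[-0.538, -0.843, 0.002], [-0.843, 0.538, 0.0], [-0.002, -0.002, -1.0]]
wrist_force: [-0.5, -1.1, 7.6]
gripper_width: 0.528
gripper_force: 29.9
```

```bash
python3 -c "
from h import *
st()"
```

```text
t 8.9 p [443.88  29.27  74.94] Y 147.43 zax [ 2.5e-03  4.0e-04 -1.0e+00] F [-0.48 -1.07  7.59] M [-0.109  0.168 -0.099] w 0.528 gf 29.9 j [ 24.9  17.4 -37.1   0.1 -35.4 -57.5]
```

{"op": "move_arm", "data": {
  "series": [
    {"grip": 0.4,"xyz": [0,0,0.2],"angular": [0,0,0.05]},
    {"grip": 0.4,"xyz": [0,0,0.4],"angular": [0,0,0.1]},
    {"grip": 0.4,"xyz": [0,0,0.4],"angular": [0,0,0.1]}
  ]
}}

```text
time_s: 9.2
tcp_pos: [0.4438, 0.0293, 0.0745]
ee_rot: [[-0.62, -0.785, 0.002], [-0.785, 0.62, 0.0], [-0.002, -0.002, -1.0]]
wrist_force: [-0.7, -1.6, 8.1]
gripper_width: 0.527
gripper_force: 29.9
```

```bash
python3 -c "
from h import *
st()"
```

```text
t 9.2 p [443.81  29.25  74.54] Y 141.7 zax [ 2.3e-03  4.0e-04 -1.0e+00] F [-0.74 -1.59  8.11] M [-0.069  0.163  0.011] w 0.527 gf 29.9 j [ 24.9  17.5 -37.1   0.1 -35.3 -63.2]
```

{"op": "move_arm", "data": {
  "series": [
    {"grip": 0.4,"xyz": [0,0,0.2],"angular": [0,0,0.05]},
    {"grip": 0.4,"xyz": [0,0,0.4],"angular": [0,0,0.1]},
    {"grip": 0.4,"xyz": [0,0,0.4],"angular": [0,0,0.1]}
  ]
}}

```text
time_s: 9.5
tcp_pos: [0.4438, 0.0293, 0.0741]
ee_rot: [[-0.695, -0.719, 0.002], [-0.719, 0.695, 0.0], [-0.002, -0.001, -1.0]]
wrist_force: [-0.7, -0.1, 8.5]
gripper_width: 0.526
gripper_force: 29.9
```

```bash
python3 -c "
from h import *
st()"
```

```text
t 9.5 p [443.83  29.29  74.14] Y 135.97 zax [ 2.4e-03  5.0e-04 -1.0e+00] F [-0.75 -0.08  8.46] M [ 0.005  0.17  -0.023] w 0.526 gf 29.9 j [ 24.9  17.5 -37.1   0.1 -35.3 -68.9]
```

{"op": "move_arm", "data": {
  "series": [
    {"grip": 0.4,"xyz": [0,0,0.2],"angular": [0,0,0.05]},
    {"grip": 0.4,"xyz": [0,0,0.4],"angular": [0,0,0.1]},
    {"grip": 0.4,"xyz": [0,0,0.4],"angular": [0,0,0.1]}
  ]
}}

```text
time_s: 9.8
tcp_pos: [0.4438, 0.0293, 0.0737]
ee_rot: [[-0.763, -0.646, 0.002], [-0.646, 0.763, 0.0], [-0.002, -0.001, -1.0]]
wrist_force: [-1.7, -0.5, 8.6]
gripper_width: 0.526
gripper_force: 29.9
```

```bash
python3 -c "
from h import *
st()"
```

```text
t 9.8 p [443.82  29.28  73.74] Y 130.24 zax [ 2.4e-03  4.0e-04 -1.0e+00] F [-1.68 -0.53  8.63] M [-0.066  0.141 -0.042] w 0.526 gf 29.9 j [ 24.9  17.5 -37.1   0.1 -35.2 -74.7]
```

{"op": "move_arm", "data": {
  "series": [
    {"grip": 0.4,"xyz": [0,0,0.2],"angular": [0,0,0.05]},
    {"grip": 0.4,"xyz": [0,0,0.4],"angular": [0,0,0.1]},
    {"grip": 0.4,"xyz": [0,0,0.6],"angular": [0,0,0.15]},
    {"grip": 0.4,"xyz": [0,0,0.6],"angular": [0,0,0.15]}
  ]
}}

```text
time_s: 10.2
tcp_pos: [0.4438, 0.0293, 0.0732]
ee_rot: [[-0.851, -0.525, 0.002], [-0.525, 0.851, 0.0], [-0.002, -0.001, -1.0]]
wrist_force: [-0.8, -0.1, 8.0]
gripper_width: 0.526
gripper_force: 29.9
```

```bash
python3 -c "
from h import *
st()"
```

```text
t 10.2 p [443.75  29.29  73.17] Y 121.65 zax [ 2.3e-03  4.0e-04 -1.0e+00] F [-0.76 -0.12  7.97] M [-0.022  0.255  0.004] w 0.526 gf 29.9 j [ 24.9  17.6 -37.2   0.1 -35.1 -83.3]
```

{"op": "move_arm", "data": {
  "series": [
    {"grip": 0.4,"xyz": [0,0,0.2],"angular": [0,0,0.05]},
    {"grip": 0.4,"xyz": [0,0,0.4],"angular": [0,0,0.1]},
    {"grip": 0.4,"xyz": [0,0,0.6],"angular": [0,0,0.15]},
    {"grip": 0.4,"xyz": [0,0,0.6],"angular": [0,0,0.15]}
  ]
}}

```text
time_s: 10.6
tcp_pos: [0.4438, 0.0293, 0.0725]
ee_rot: [[-0.92, -0.392, 0.002], [-0.392, 0.92, 0.0], [-0.002, -0.0, -1.0]]
wrist_force: [-0.7, 0.3, 8.3]
gripper_width: 0.526
gripper_force: 29.9
```

```bash
python3 -c "
from h import *
st()"
```

```text
t 10.6 p [443.76  29.33  72.53] Y 113.05 zax [ 2.3e-03  5.0e-04 -1.0e+00] F [-0.67  0.3   8.26] M [-0.058  0.189 -0.036] w 0.526 gf 29.9 j [ 24.9  17.7 -37.2   0.1 -35.  -91.9]
```

{"op": "move_arm", "data": {
  "series": [
    {"grip": 0.4,"xyz": [0,0,0.2],"angular": [0,0,0.05]},
    {"grip": 0.4,"xyz": [0,0,0.4],"angular": [0,0,0.1]},
    {"grip": 0.4,"xyz": [0,0,0.6],"angular": [0,0,0.15]},
    {"grip": 0.4,"xyz": [0,0,0.6],"angular": [0,0,0.15]}
  ]
}}

```text
time_s: 11.0
tcp_pos: [0.4438, 0.0294, 0.0719]
ee_rot: [[-0.968, -0.25, 0.002], [-0.25, 0.968, 0.001], [-0.003, -0.0, -1.0]]
wrist_force: [-0.7, -0.4, 7.2]
gripper_width: 0.524
gripper_force: 29.9
```

```bash
python3 -c "
from h import *
st()"
```

```text
t 11.0 p [443.78  29.38  71.94] Y 104.46 zax [ 2.4e-03  6.0e-04 -1.0e+00] F [-0.67 -0.4   7.2 ] M [ 0.037  0.149 -0.047] w 0.524 gf 29.9 j [  24.9   17.7  -37.2    0.   -34.9 -100.4]
```

{"op": "move_arm", "data": {
  "series": [
    {"grip": 0.4,"xyz": [0,0,0.2],"angular": [0,0,0.05]},
    {"grip": 0.4,"xyz": [0,0,0.4],"angular": [0,0,0.1]},
    {"grip": 0.4,"xyz": [0,0,0.4],"angular": [0,0,0.1]}
  ]
}}

```text
time_s: 11.3
tcp_pos: [0.4438, 0.0294, 0.0715]
ee_rot: [[-0.988, -0.152, 0.002], [-0.152, 0.988, 0.001], [-0.002, 0.0, -1.0]]
wrist_force: [-0.1, -0.3, 9.0]
gripper_width: 0.525
gripper_force: 29.9
```

```bash
python3 -c "
from h import *
st()"
```

```text
t 11.3 p [443.76  29.37  71.54] Y 98.73 zax [ 2.3e-03  6.0e-04 -1.0e+00] F [-0.07 -0.27  8.99] M [-0.02   0.168 -0.059] w 0.525 gf 29.9 j [  24.9   17.8  -37.3    0.   -34.8 -106.2]
```

{"op": "move_arm", "data": {
  "series": [
    {"grip": 0.4,"xyz": [0,0,0.2],"angular": [0,0,0.05]},
    {"grip": 0.4,"xyz": [0,0,0.3],"angular": [0,0,0.08]},
    {"grip": 0.4,"xyz": [0,0,0.3],"angular": [0,0,0.08]}
  ]
}}

```text
time_s: 11.6
tcp_pos: [0.4437, 0.0294, 0.0712]
ee_rot: [[-0.997, -0.073, 0.002], [-0.073, 0.997, 0.001], [-0.002, 0.0, -1.0]]
wrist_force: [-0.8, -0.2, 8.8]
gripper_width: 0.531
gripper_force: 29.9
```

```bash
python3 -c "
from h import *
st()"
```

```text
t 11.6 p [443.69  29.39  71.24] Y 94.17 zax [ 2.2e-03  5.0e-04 -1.0e+00] F [-0.82 -0.17  8.81] M [ 0.097  0.284 -0.006] w 0.531 gf 29.9 j [  24.9   17.8  -37.3    0.   -34.8 -110.7]
```

{"op": "move_arm", "data": {
  "series": [
    {"grip": 0.4,"xyz": [0,0,0.25],"angular": [0,0,0.06]},
    {"grip": 0.4,"xyz": [0,0,0.25],"angular": [0,0,0.06]}
  ]
}}

```text
time_s: 11.8
tcp_pos: [0.4439, 0.0294, 0.071]
ee_rot: [[-1.0, -0.012, 0.003], [-0.012, 1.0, 0.001], [-0.003, 0.001, -1.0]]
wrist_force: [0.2, -0.6, 7.3]
gripper_width: 0.524
gripper_force: 29.9
```

```bash
python3 -c "
from h import *
st()"
```

```text
t 11.8 p [443.87  29.4   70.98] Y 90.71 zax [ 2.6e-03  6.0e-04 -1.0e+00] F [ 0.17 -0.58  7.3 ] M [-0.077  0.044 -0.016] w 0.524 gf 29.9 j [ 2.490e+01  1.780e+01 -3.730e+01  1.000e-01 -3.470e+01 -1.142e+02]
```

{"op": "move_arm", "data": {
  "series": [
    {"grip": 0.4,"xyz": [0,0,0.25],"angular": [0,0,0.06]},
    {"grip": 0.4,"xyz": [0,0,0.25],"angular": [0,0,0.06]}
  ]
}}

```text
time_s: 12.0
tcp_pos: [0.4439, 0.0294, 0.0708]
ee_rot: [[-0.999, 0.048, 0.003], [0.048, 0.999, 0.001], [-0.003, 0.001, -1.0]]
wrist_force: [-1.0, -0.1, 8.1]
gripper_width: 0.522
gripper_force: 29.9
```

```bash
python3 -c "
from h import *
st()"
```

```text
t 12.0 p [443.93  29.37  70.76] Y 87.26 zax [ 2.7e-03  6.0e-04 -1.0e+00] F [-0.98 -0.05  8.1 ] M [-0.138  0.008 -0.063] w 0.522 gf 29.9 j [ 2.490e+01  1.790e+01 -3.730e+01  1.000e-01 -3.470e+01 -1.176e+02]
```

{"op": "move_arm", "data": {
  "series": [
    {"grip": 0.4,"xyz": [0,0,0.25],"angular": [0,0,0.06]},
    {"grip": 0.4,"xyz": [0,0,0.25],"angular": [0,0,0.06]}
  ]
}}

```text
time_s: 12.2
tcp_pos: [0.4441, 0.0294, 0.0707]
ee_rot: [[-0.994, 0.107, 0.003], [0.107, 0.994, 0.0], [-0.003, 0.001, -1.0]]
wrist_force: [-0.9, -0.8, 9.1]
gripper_width: 0.525
gripper_force: 29.9
```

```bash
python3 -c "
from h import *
st()"
```

```text
t 12.2 p [444.12  29.37  70.69] Y 83.84 zax [ 2.9e-03  5.0e-04 -1.0e+00] F [-0.95 -0.8   9.14] M [-0.304  0.051 -0.075] w 0.525 gf 29.9 j [ 2.490e+01  1.790e+01 -3.730e+01  1.000e-01 -3.470e+01 -1.211e+02]
```

{"op": "move_arm", "data": {
  "series": [
    {"grip": 0.4,"xyz": [0,0,0],"angular": [0,0,0.06]},
    {"grip": 0.4,"xyz": [0,0,0],"angular": [0,0,0.06]}
  ]
}}

```text
time_s: 12.4
tcp_pos: [0.4443, 0.0294, 0.0707]
ee_rot: [[-0.986, 0.167, 0.003], [0.167, 0.986, 0.001], [-0.003, 0.001, -1.0]]
wrist_force: [-0.7, -0.6, 8.8]
gripper_width: 0.528
gripper_force: 29.9
```

```bash
python3 -c "
from h import *
st()"
```

```text
t 12.4 p [444.27  29.43  70.7 ] Y 80.41 zax [ 3.2e-03  5.0e-04 -1.0e+00] F [-0.74 -0.58  8.81] M [-0.235  0.035 -0.033] w 0.528 gf 29.9 j [ 2.490e+01  1.790e+01 -3.730e+01  1.000e-01 -3.470e+01 -1.245e+02]
```

{"op": "move_arm", "data": {
  "series": [
    {"grip": 0.4,"xyz": [0,0,0],"angular": [0,0,0.05]},
    {"grip": 0.4,"xyz": [0,0,0],"angular": [0,0,0.05]}
  ]
}}

```text
time_s: 12.6
tcp_pos: [0.4444, 0.0294, 0.0707]
ee_rot: [[-0.977, 0.215, 0.003], [0.215, 0.977, 0.001], [-0.003, 0.001, -1.0]]
wrist_force: [0.4, -1.1, 8.8]
gripper_width: 0.53
gripper_force: 29.9
```

```bash
python3 -c "
from h import *
st()"
```

```text
t 12.6 p [444.37  29.44  70.73] Y 77.56 zax [ 3.4e-03  6.0e-04 -1.0e+00] F [ 0.36 -1.1   8.84] M [-0.3   -0.026 -0.117] w 0.53 gf 29.9 j [ 2.490e+01  1.790e+01 -3.730e+01  1.000e-01 -3.470e+01 -1.274e+02]
```

{"op": "move_arm", "data": {
  "series": [
    {"grip": 0.4,"xyz": [0,0,0],"angular": [0,0,0.05]},
    {"grip": 0.4,"xyz": [0,0,0],"angular": [0,0,0.05]}
  ]
}}

```text
time_s: 12.8
tcp_pos: [0.4445, 0.0295, 0.0707]
ee_rot: [[-0.965, 0.264, 0.004], [0.264, 0.965, 0.001], [-0.003, 0.002, -1.0]]
wrist_force: [-0.5, -0.5, 8.5]
gripper_width: 0.525
gripper_force: 29.9
```

```bash
python3 -c "
from h import *
st()"
```

```text
t 12.8 p [444.45  29.49  70.73] Y 74.7 zax [ 3.6e-03  6.0e-04 -1.0e+00] F [-0.46 -0.47  8.45] M [-0.223 -0.068 -0.097] w 0.525 gf 29.9 j [ 2.490e+01  1.790e+01 -3.730e+01  1.000e-01 -3.460e+01 -1.302e+02]
```

{"op": "move_arm", "data": {
  "series": [
    {"grip": 0.4,"xyz": [0,0,0],"angular": [0,0,0.05]},
    {"grip": 0.4,"xyz": [0,0,0],"angular": [0,0,0.05]}
  ]
}}

```text
time_s: 13.0
tcp_pos: [0.4446, 0.0295, 0.0707]
ee_rot: [[-0.95, 0.311, 0.004], [0.311, 0.95, 0.001], [-0.004, 0.002, -1.0]]
wrist_force: [0.8, -1.2, 7.8]
gripper_width: 0.526
gripper_force: 29.9
```

```bash
python3 -c "
from h import *
st()"
```

```text
t 13.0 p [444.61  29.49  70.72] Y 71.88 zax [ 3.9e-03  5.0e-04 -1.0e+00] F [ 0.78 -1.22  7.75] M [-0.351 -0.204  0.079] w 0.526 gf 29.9 j [ 2.490e+01  1.790e+01 -3.730e+01  1.000e-01 -3.460e+01 -1.331e+02]
```

{"op": "move_arm", "data": {
  "series": [
    {"grip": 0.4,"xyz": [0,0,0],"angular": [0,0,0.04]},
    {"grip": 0.4,"xyz": [0,0,0],"angular": [0,0,0.04]}
  ]
}}

```text
time_s: 13.2
tcp_pos: [0.4446, 0.0295, 0.0707]
ee_rot: [[-0.938, 0.347, 0.004], [0.347, 0.938, 0.0], [-0.003, 0.001, -1.0]]
wrist_force: [0.2, -0.5, 8.0]
gripper_width: 0.526
gripper_force: 29.9
```

```bash
python3 -c "
from h import *
st()"
```

```text
t 13.2 p [444.57  29.49  70.73] Y 69.7 zax [ 3.7e-03  2.0e-04 -1.0e+00] F [ 0.16 -0.47  8.01] M [-0.327 -0.119  0.434] w 0.526 gf 29.9 j [ 2.490e+01  1.790e+01 -3.730e+01  1.000e-01 -3.460e+01 -1.353e+02]
```

The torque climbed to 0.43 N m with the rim at about 40.0 mm. After 3.7 rad the descent ended on the shoulder, so the cap is fully home, which means it is sound and goes in the tray. I'll unscrew it now.

{"op": "move_arm", "data": {
  "series": [
    {"grip": 0.4,"xyz": [0,0,-0.2],"angular": [0,0,-0.1]},
    {"grip": 0.4,"xyz": [0,0,-0.6],"angular": [0,0,-0.2]},
    {"grip": 0.4,"xyz": [0,0,-1.0],"angular": [0,0,-0.3]},
    {"grip": 0.4,"xyz": [0,0,-1.4],"angular": [0,0,-0.4]},
    {"grip": 0.4,"xyz": [0,0,-1.8],"angular": [0,0,-0.5]}
  ]
}}

```text
time_s: 13.7
tcp_pos: [0.4442, 0.0297, 0.0717]
ee_rot: [[-0.989, -0.146, 0.003], [-0.146, 0.989, 0.001], [-0.003, 0.001, -1.0]]
wrist_force: [1.0, 0.5, 1.2]
gripper_width: 0.527
gripper_force: 30.0
```

```bash
python3 -c "
from h import *
st()"
```

```text
t 13.7 p [444.18  29.68  71.71] Y 98.42 zax [ 0.0032  0.0012 -1.    ] F [0.96 0.52 1.22] M [ 0.25  -0.482 -0.048] w 0.527 gf 30.0 j [  24.9   17.8  -37.2    0.   -34.8 -106.5]
```

{"op": "move_arm", "data": {
  "series": [
    {"grip": 0.4,"xyz": [0,0,-0.56],"angular": [0,0,-0.14]},
    {"grip": 0.4,"xyz": [0,0,-1.12],"angular": [0,0,-0.28]},
    {"grip": 0.4,"xyz": [0,0,-1.68],"angular": [0,0,-0.42]},
    {"grip": 0.4,"xyz": [0,0,-2.24],"angular": [0,0,-0.56]},
    {"grip": 0.4,"xyz": [0,0,-2.8],"angular": [0,0,-0.7]},
    {"grip": 0.4,"xyz": [0,0,-3.36],"angular": [0,0,-0.84]},
    {"grip": 0.4,"xyz": [0,0,-3.92],"angular": [0,0,-0.98]},
    {"grip": 0.4,"xyz": [0,0,-4.48],"angular": [0,0,-1.12]},
    {"grip": 0.4,"xyz": [0,0,-5.04],"angular": [0,0,-1.26]},
    {"grip": 0.4,"xyz": [0,0,-5.04],"angular": [0,0,-1.26]}
  ]
}}

```text
time_s: 14.7
tcp_pos: [0.4439, 0.0295, 0.0768]
ee_rot: [[-0.167, -0.986, 0.002], [-0.986, 0.167, 0.001], [-0.001, -0.002, -1.0]]
wrist_force: [0.2, 0.4, 2.9]
gripper_width: 0.529
gripper_force: 29.9
```

```bash
python3 -c "
from h import *
st()"
```

```text
t 14.7 p [443.87  29.49  76.78] Y 170.37 zax [ 2.5e-03  8.0e-04 -1.0e+00] F [0.16 0.44 2.9 ] M [ 0.055 -0.363  0.007] w 0.529 gf 29.9 j [ 24.9  17.2 -36.9   0.  -35.7 -34.5]
```

{"op": "move_arm", "data": {
  "series": [
    {"grip": 0.4,"xyz": [0,0,-0.56],"angular": [0,0,-0.14]},
    {"grip": 0.4,"xyz": [0,0,-1.12],"angular": [0,0,-0.28]},
    {"grip": 0.4,"xyz": [0,0,-1.68],"angular": [0,0,-0.42]},
    {"grip": 0.4,"xyz": [0,0,-2.24],"angular": [0,0,-0.56]},
    {"grip": 0.4,"xyz": [0,0,-2.8],"angular": [0,0,-0.7]},
    {"grip": 0.4,"xyz": [0,0,-3.36],"angular": [0,0,-0.84]},
    {"grip": 0.4,"xyz": [0,0,-3.92],"angular": [0,0,-0.98]},
    {"grip": 0.4,"xyz": [0,0,-4.48],"angular": [0,0,-1.12]},
    {"grip": 0.4,"xyz": [0,0,-5.04],"angular": [0,0,-1.26]},
    {"grip": 0.4,"xyz": [0,0,-5.04],"angular": [0,0,-1.26]}
  ]
}}

```text
time_s: 15.7
tcp_pos: [0.4435, 0.0294, 0.0817]
ee_rot: [[0.886, -0.464, 0.002], [-0.464, -0.886, 0.001], [0.001, -0.001, -1.0]]
wrist_force: [-0.4, 0.2, 4.2]
gripper_width: 0.527
gripper_force: 29.9
```

{"op": "move_arm", "data": {
  "series": [
    {"grip": 0.4,"xyz": [0,0,-0.5],"angular": [0,0,-0.13]},
    {"grip": 0.4,"xyz": [0,0,-1.0],"angular": [0,0,-0.26]},
    {"grip": 0.4,"xyz": [0,0,-1.6],"angular": [0,0,-0.4]},
    {"grip": 0.4,"xyz": [0,0,-2.2],"angular": [0,0,-0.54]},
    {"grip": 0.4,"xyz": [0,0,-2.8],"angular": [0,0,-0.67]},
    {"grip": 0.4,"xyz": [0,0,-2.8],"angular": [0,0,-0.72]},
    {"grip": 0.4,"xyz": [0,0,-2.8],"angular": [0,0,-0.72]}
  ]
}}

```text
time_s: 16.4
tcp_pos: [0.4426, 0.029, 0.0839]
ee_rot: [[0.972, 0.234, -0.0], [0.234, -0.972, -0.0], [-0.001, 0.0, -1.0]]
wrist_force: [0.6, -0.2, 1.7]
gripper_width: 0.525
gripper_force: 29.9
```

```bash
python3 -c "
from h import *
st()"
```

```text
t 16.4 p [442.56  29.    83.9 ] Y -76.49 zax [-5.e-04 -1.e-04 -1.e+00] F [ 0.55 -0.17  1.69] M [ 0.024 -0.116  0.057] w 0.525 gf 29.9 j [ 24.9  16.5 -36.5  -0.  -37.   78.7]
```

Back at the starting yaw, so I'll lift gently.

{"op": "move_arm", "data": {
  "series": [
    {"grip": 0.4,"xyz": [0,0,-1],"angular": [0,0,0]},
    {"grip": 0.4,"xyz": [0,0,-2],"angular": [0,0,0]},
    {"grip": 0.4,"xyz": [0,0,-3],"angular": [0,0,0]},
    {"grip": 0.4,"xyz": [0,0,-3],"angular": [0,0,0]}
  ]
}}

```text
time_s: 16.8
tcp_pos: [0.4423, 0.0289, 0.0869]
ee_rot: [[0.972, 0.237, -0.001], [0.237, -0.972, -0.0], [-0.001, 0.0, -1.0]]
wrist_force: [0.5, 0.8, -1.6]
gripper_width: 0.528
gripper_force: 29.9
```

```bash
python3 -c "
from h import *
st()"
```

```text
t 16.8 p [442.34  28.88  86.91] Y -76.3 zax [-1.e-03 -4.e-04 -1.e+00] F [ 0.47  0.79 -1.57] M [-0.012 -0.024 -0.081] w 0.528 gf 29.9 j [ 24.9  16.2 -36.4  -0.  -37.5  78.8]
```

{"op": "move_arm", "data": {
  "series": [
    {"grip": 0.4,"xyz": [0,0,-30],"angular": [0,0,0]},
    {"grip": 0.4,"xyz": [0,0,-60],"angular": [0,0,0]},
    {"grip": 0.4,"xyz": [17,38,-60],"angular": [0,0,0]},
    {"grip": 0.4,"xyz": [34,77,-60],"angular": [0,0,0]},
    {"grip": 0.4,"xyz": [51,115,-60],"angular": [0,0,0]},
    {"grip": 0.4,"xyz": [68,153,-60],"angular": [0,0,0]},
    {"grip": 0.4,"xyz": [85,191,-60],"angular": [0,0,0]},
    {"grip": 0.4,"xyz": [102,230,-60],"angular": [0,0,0]},
    {"grip": 0.4,"xyz": [117,268,-60],"angular": [0,0,0]},
    {"grip": 0.4,"xyz": [117,268,-60],"angular": [0,0,0]}
  ]
}}

```text
time_s: 17.8
tcp_pos: [0.6219, -0.2072, 0.1454]
ee_rot: [[0.972, 0.233, -0.0], [0.233, -0.972, -0.001], [-0.0, 0.001, -1.0]]
wrist_force: [-0.4, -0.4, -1.8]
gripper_width: 0.533
gripper_force: 29.9
```

{"op": "move_arm", "data": {
  "series": [
    {"grip": 0.4,"xyz": [0,0,20],"angular": [0,0,0]},
    {"grip": 0.4,"xyz": [0,0,40],"angular": [0,0,0]},
    {"grip": 0.4,"xyz": [0,0,60],"angular": [0,0,0]},
    {"grip": 0.4,"xyz": [0,0,60],"angular": [0,0,0]}
  ]
}}

```text
time_s: 18.2
tcp_pos: [0.617, -0.2025, 0.0832]
ee_rot: [[0.972, 0.237, -0.009], [0.237, -0.972, 0.002], [-0.008, -0.004, -1.0]]
wrist_force: [-1.2, -0.5, -2.6]
gripper_width: 0.524
gripper_force: 29.9
```

```bash
python3 -c "
from h import *
st([.619,-.2037,.040])
c=cap('side'); save(c,'side5',(340,200,540,350),4); st()"
```

```text
t 18.2 p [ 617.04 -202.55   83.2 ] Y -76.31 zax [-0.0087  0.0018 -1.    ] F [-1.18 -0.48 -2.64] M [-0.08   0.1    0.009] w 0.524 gf 29.9 j [-4.000e+00  3.300e+01 -6.700e+00 -1.000e-01 -5.080e+01  1.077e+02]
tool shift mm [ 1.97  1.75 43.18]
t 18.25 p [ 618.54 -202.94   85.3 ] Y -76.26 zax [-4.9e-03  6.0e-04 -1.0e+00] F [ 0.14  0.05 -1.16] M [-0.035  0.001  0.037] w 0.526 gf 29.9 j [ -4.   32.9  -6.6  -0.  -50.8 107.7]
```

View pics/side5.png

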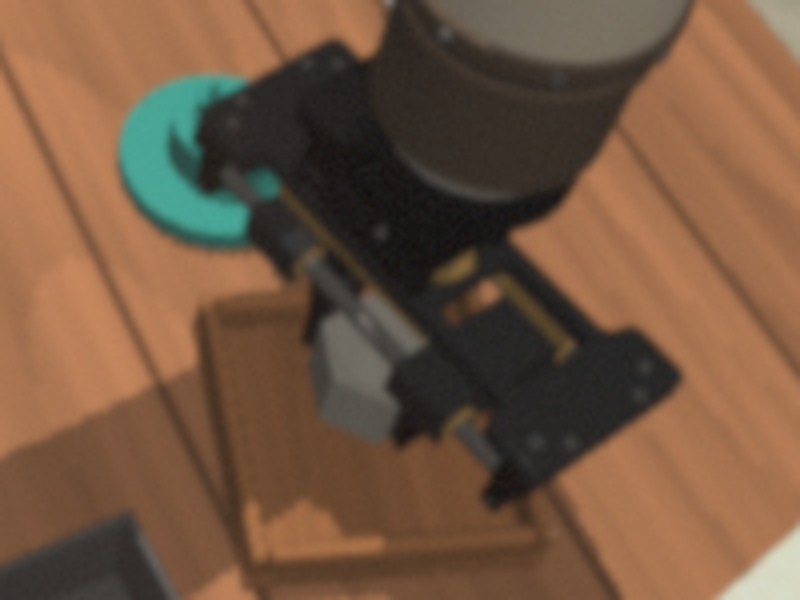

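The side view shows the cap in the jaws, centred over the wooden tray at about (430,293) px in the full frame, and clear of the turquoise gauge. I'll lower it and release.

{"op": "move_arm", "data": {
  "series": [
    {"grip": 0.4,"xyz": [0,0,15],"angular": [0,0,0]},
    {"grip": 0.4,"xyz": [0,0,30],"angular": [0,0,0]},
    {"grip": 0.4,"xyz": [0,0,40],"angular": [0,0,0]},
    {"grip": 0.4,"xyz": [0,0,44],"angular": [0,0,0]},
    {"grip": 0.4,"xyz": [0,0,44],"angular": [0,0,0]},
    {"grip": 0.4,"xyz": [0,0,44],"angular": [0,0,0]}
  ]
}}

```text
time_s: 18.85
tcp_pos: [0.6206, -0.2035, 0.0434]
ee_rot: [[0.971, 0.238, 0.001], [0.238, -0.971, -0.0], [0.001, 0.0, -1.0]]
wrist_force: [1.3, -0.3, -1.4]
gripper_width: 0.521
gripper_force: 29.9
```

```bash
python3 -c "
from h import *
st([.619,-.2037,.039])"
```

```text
t 18.85 p [ 620.58 -203.47   43.37] Y -76.22 zax [ 7.e-04 -3.e-04 -1.e+00] F [ 1.27 -0.28 -1.43] M [-0.057 -0.05   0.028] w 0.521 gf 29.9 j [ -4.   35.8  -8.4   0.  -45.8 107.7]
tool shift mm [-1.59 -0.15  4.37]
```

{"op": "move_arm", "data": {
  "series": [
    {"grip": 0.4,"xyz": [-1,0,2],"angular": [0,0,0]},
    {"grip": 0.4,"xyz": [-1,0,4],"angular": [0,0,0]},
    {"grip": 0.4,"xyz": [-1,0,4],"angular": [0,0,0]},
    {"grip": 0.68,"xyz": [-1,0,4],"angular": [0,0,0]},
    {"grip": 0.68,"xyz": [-1,0,4],"angular": [0,0,0]},
    {"grip": 0.68,"xyz": [-1,0,4],"angular": [0,0,0]},
    {"grip": 0.68,"xyz": [-1,0,4],"angular": [0,0,0]}
  ]
}}

```text
time_s: 19.55
tcp_pos: [0.6195, -0.2037, 0.0394]
ee_rot: [[0.971, 0.238, 0.001], [0.238, -0.971, -0.0], [0.001, 0.0, -1.0]]
wrist_force: [-0.4, -0.3, -1.0]
gripper_width: 0.672
gripper_force: 0.0
```

{"op": "move_arm", "data": {
  "series": [
    {"grip": 0.68,"xyz": [0,0,-10],"angular": [0,0,0]},
    {"grip": 0.68,"xyz": [0,0,-30],"angular": [0,0,0]},
    {"grip": 0.68,"xyz": [0,0,-70],"angular": [0,0,0]},
    {"grip": 0.68,"xyz": [0,0,-110],"angular": [0,0,0]},
    {"grip": 0.68,"xyz": [-40,-30,-150],"angular": [0,0,0]},
    {"grip": 0.68,"xyz": [-80,-60,-190],"angular": [0,0,0]},
    {"grip": 0.68,"xyz": [-120,-90,-200],"angular": [0,0,0]},
    {"grip": 0.68,"xyz": [-150,-120,-200],"angular": [0,0,0]},
    {"grip": 0.68,"xyz": [-150,-150,-200],"angular": [0,0,0]},
    {"grip": 0.68,"xyz": [-150,-150,-200],"angular": [0,0,0]}
  ]
}}

```text
time_s: 20.55
tcp_pos: [0.4351, -0.0915, 0.2411]
ee_rot: [[0.97, 0.242, 0.003], [0.242, -0.97, 0.001], [0.003, -0.001, -1.0]]
wrist_force: [0.0, 0.3, 1.5]
gripper_width: 0.68
gripper_force: 0.0
```

```bash
python3 -c "
from h import *
st()
c=cap('top'); save(c,'top6')"
```

```text
t 20.55 p [435.06 -91.48 241.13] Y -76.02 zax [ 0.0032  0.0013 -1.    ] F [0.02 0.32 1.52] M [-0.129 -0.118  0.015] w 0.68 gf 0.0 j [  9.2   4.4 -24.1  -0.1 -61.3  94.8]
```

View pics/top6.png

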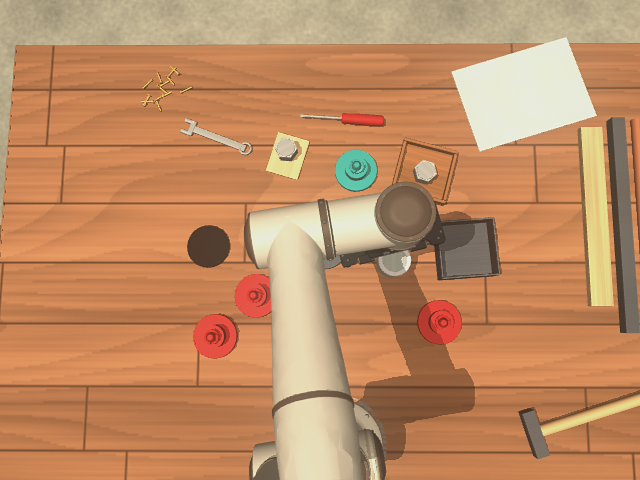

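The cap stands in the wooden tray at (426,172) px and the mat is empty. The other cap (287,149), the spanner, the screwdriver and the tin (394,260) are where they were, and the arm is clear of everything.

```bash
python3 -c "
from station import r
print(r.finish_job())"
```

```text
the job is handed in; nothing more can be done
None
```

The cap from the mat screwed fully home, its rim flush on the shoulder, so I unscrewed it, put it in the wooden tray and handed the job in at about 21 s; the judge's verdict was not shown.

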